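Unlatch a bench dispenser and hold its plunger at mid-stroke

TASK

On the upright bench dispenser, press the sprung latch lever down until it clicks over and stays down by itself, which frees the plunger. Then take the plunger by its knob and draw it straight up, without forcing it sideways in its bore, until its collar stands 50 mm above the top of the barrel, and finish while still holding it there, steady and upright. Leave the other glassware and bottles standing where they are.

Things in the scene. Friction and masses are not known exactly. Their poses are not given: they have to be found in the camera images.
- dispenser: Fixed bench dispenser: grey base 150 (x) x 120 (y) x 18 mm, upright clear barrel on its middle with an aluminium head 52 mm wide, latch lever on its +y side, 60 mm high outlet pipe at -x. Origin: centre of the base's underside, on the bore's axis, z up. Barrel top at 120 mm; bore 22 mm in diameter, 102 mm deep. Turned about the vertical, left or right of the robot's centre line.
- barrel_top (a point): Centre of the bore at the barrel's top face, 120 mm above the bench; axes as the dispenser's.
- plunger: Loose in the bore, about 0.3 kg: steel rod, 20 mm diameter, 95 mm long below a collar (38 mm diameter, 8 mm thick); above it a 14 mm neck and a black round knob, 32 mm diameter, 36 to 62 mm above the origin. Origin: on the axis at the collar's underside, which rests on the barrel top at the start; z up the rod. Only weight and rubbing resist pulling; let go, it drops back.
- latch (a joint): Latch lever angle, rad: 0 up (its nose 2 mm over the plunger's collar), 0.45 fully down at its stop (nose swung clear). Its spring pushes it back up below about 0.30, and beyond that snaps it down and holds it; pressing takes at most about 8 N at the pad. The plunger must stay down until the latch holds.
- latch_pad (a point): Middle of the top of the latch's black thumb pad, 34 x 30 mm, 96 mm from the bore axis towards the dispenser's +y. Hinge along the dispenser's x, at y 36 mm, 112 mm high. Pad top 128 mm high when up (outer end higher by 0.2 rad), 100 mm when fully down (outer end lower by 0.25 rad): it moves almost straight down. Under it only the base's edge and the bench.
- beaker: Glass beaker, 68 mm in diameter, 85 mm high, on the plate of the magnetic stirrer (grey box 170 x 150 mm with a white plate at 86 mm, fixed, beside the dispenser). Origin under its centre. To be left alone.
- beaker_wide: Low glass beaker, 90 mm in diameter, 65 mm high. Origin under its centre. To be left alone.
- jar: White plastic jar, 72 mm in diameter, 95 mm high. Origin under its centre. To be left alone.
- wash_bottle: White wash bottle, 72 mm in diameter, 215 mm high with its spout. Origin under its centre. To be left alone.
- cylinder: Slim measuring cylinder on a 72 mm foot, 190 mm high. Origin under its centre. To be left alone.
- dish: Flat closed glass dish, 90 mm in diameter, 14 mm high, lying between the robot and the equipment. Origin under its centre. To be left alone.

How it is judged:
By the outcome, as a careful person would: the job done as asked, in the order asked, and still so for the second after the job is handed in, while the arm keeps its last pose, push and grip.
It also fails if it takes over 42 s, if anything falls off the work surface, if the arm or the gripper's body presses on something with over 40 N, if the wrist force passes 120 N, or if a joint passes its speed limit or range.

ROBOT

A 6-joint arm with a two-finger parallel gripper is mounted at the origin on the work surface. World frame = base frame: x ahead of the robot, y to its left, z up, the work surface at z = 0. Lengths are in m, angles in degrees, forces in N, time in s.
With the tool pointing down it reaches from about 0.3 to 0.75 m from the base axis. Payload 8.5 kg.
Tool frame: the origin (TCP) lies on the centre line of the jaws, within the pads' length; the fingertips stand 19 mm ahead of it and the grasp point (between the pads) is the TCP (env.tcp_to_tips is the z of the fingertips in the tool frame, in m); z points along the fingers, y is the line along which they close (so a half turn about z gives the same grasp; the last joint's range is limited). The gripper opens to 85 mm and grips with 20 to 120 N. Pads are 22 mm wide; open, the fingers measure 114 mm over their backs; the gripper's body (76 mm by 85 mm) begins 54 mm behind the grasp point. The pads swing forward as they close: fully open they stand 13 mm farther back than shut.
Start: joints at [58.425, 21.807, 74.336, -0, 83.858, -12.336], TCP at [0.181, 0.519, 0.25] pointing down, gripper open.
Joint ranges: [-178.18, 178.18], [-50.72, 133.34], [12.68, 142.11], [-81.47, 261.47], [9.98, 163.14], [-165.26, 165.26]. Speed limits (degrees/s): [136.94, 136.94, 180, 180, 180, 180].

INTERFACE

Orientations are given as a 3x3 rotation matrix whose columns are the frame's x, y, z axes.
In Python, from rig import env gives the robot as it stands.
- The arm moves only by the tool servo_tool, never from a script. Its argument "steps" is a list of rows, each an object of numbers: "tx", "ty", "tz": the shift along the world's x, y, z in cm; "yaw": the turn about the world's z in degrees; "claw": the finger opening in cm, from 0 to 8.54. In form: [{"tx": .., "ty": .., "tz": .., "yaw": .., "claw": ..}, ...]. A call has 1 to 20 rows; each row shifts and turns the commanded pose from where the row before left it; what a row does not reach is not made up. A row lasts 1/10 s, in which the tool goes at most 50 mm and 8.59 degrees, less where a joint would pass 70% of its speed; a pose out of reach is approached as far as the arm can. A call with a gripper value outside its range is refused whole. The fingers move at their own pace and stop on an object; "newtons" is the grip in N (left out, the last holds). Time passes only in rows, so rows that do not move let the fingers close. It gives the time, the measured TCP pose, the force, the opening and the grip force at its end, in the units of the state.
- env.observe(): the state, without advancing time (a new reading comes with each control period).
- env.get_image(name): name is "scene" or "top"; returns (picture, depth): 400x640x3 uint8, red, green, blue; 400x640 float32, m along the optical axis (not along the pixel's ray), 0 where there is no reading.
- env.camera_model(name): a dict with "fovy" (degrees; the focal length in pixels is half the picture's height over the tangent of half this angle, whatever the lens; pixels are square), "cx", "cy" (the principal point, pixels), "T" (4x4, takes a point from camera to world coordinates). Camera axes: x right, y down, z forward; pixel columns grow to the right and rows downward; lengths in m; the calibration is good to about 2 mm. A picture is of the moment at which its call begins. camera_model takes no time and is no camera call.
- env.close_job(): hands the job in; it is judged then, once.
The state is a dict: "time_s": time; "q": joint angles; "qvel": joint speeds; "joint_efforts": joint torques, N m; "position": TCP position; "tool_rot": TCP orientation; "ft_force": force on the tool from outside, world axes, zero at the start; "wrist_torque": the same for the moment, N m; "grip_width": finger opening in m; "gripper_force": force on a finger pad.
Only numpy, scipy, OpenCV 4.12 (cv2) and the standard library are available. Lean on these libraries where they do the work, as an engineer would, in place of code of your own. Each camera call takes 0.05 s, during which the arm holds its last target. There are 200 camera calls.

## Working session

There is one attempt and no reset: what is moved stays moved. The work goes in short steps, Python scripts to look and compute and a tool call to move; the robot and the scene stay as the last step left them, time stands still between calls to the robot, and variables do not carry over. Pictures are saved under pics/ and viewed, at most 10 in all, crops included, and the job is handed in when it is done.

Besides the shell and the picture viewer there is one more tool, called after "Emit:" by a JSON object that holds its "method" and its "body". servo_tool: Moves the arm, as the interface text tells. Its arguments: {"type":"object","properties":{"steps":{"type":"array"},"newtons":{"type":"number"}},"required":["steps"]}

```bash
mkdir -p pics
cat > h.py <<'E'
import numpy as np, cv2
from rig import env
def cam(n):
    m=env.camera_model(n); f=200/np.tan(np.radians(m['fovy']/2)); return m,f
def grab(n,fn):
    im,d=env.get_image(n); np.savez('pics/'+fn+'.npz',im=im,d=d); cv2.imwrite('pics/'+fn+'.png',im[:,:,::-1]); return im,d
def pts(n,d):
    m,f=cam(n); v,u=np.mgrid[:400,:640]
    P=np.stack([(u-m['cx'])/f*d,(v-m['cy'])/f*d,d],-1); T=np.array(m['T'])
    return P@T[:3,:3].T+T[:3,3]
def ray(n,u,v,z):
    m,f=cam(n);T=np.array(m['T']);r=T[:3,:3]@[(u-m['cx'])/f,(v-m['cy'])/f,1]
    return T[:3,3]+r*(z-T[2,3])/r[2]
E
python3 - <<'E'
from h import *
a=grab('scene','s0')[0];b=grab('top','t0')[0]
for n in('scene','top'):
    m=env.camera_model(n);print({k:np.round(v,3).tolist() for k,v in m.items() if not isinstance(v,str)})
s=env.observe();print(np.round(s['tool_rot'],3).tolist(),s['time_s'])
E
```

```text
{'fovy': 53.062, 'cx': 318.124, 'cy': 197.525, 'T': [[0.664, 0.484, -0.57, 1.058], [0.747, -0.452, 0.486, -0.37], [-0.023, -0.749, -0.662, 0.664], [0.0, 0.0, 0.0, 1.0]]}
{'fovy': 47.312, 'cx': 312.957, 'cy': 204.552, 'T': [[0.004, -0.999, 0.033, 0.544], [-1.0, -0.004, 0.005, 0.02], [-0.005, -0.033, -0.999, 1.095], [0.0, 0.0, 0.0, 1.0]]}
[[-0.944, 0.33, -0.001], [0.33, 0.944, -0.001], [0.0, -0.001, -1.0]] 0.1
```

View pics/s0.png

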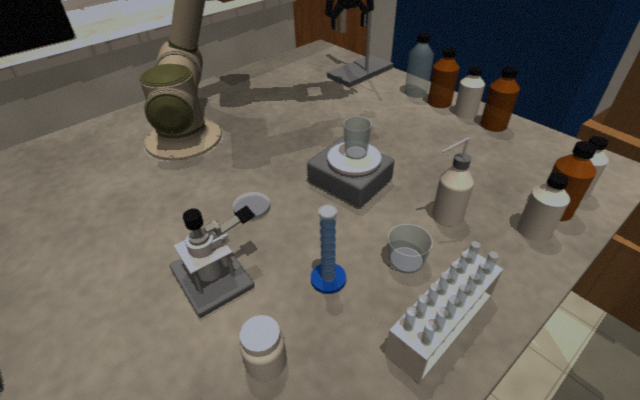

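View pics/t0.png

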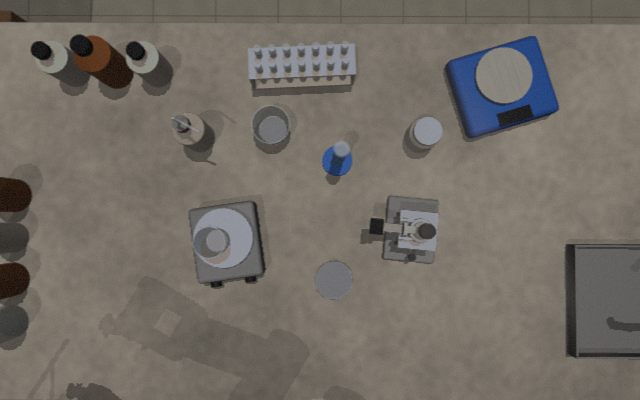

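The scene view shows the dispenser left of the cylinder, with its knob near (193,219) and pad near (244,214). The top view puts the knob at (427,231), the pad at (376,227) and the base around (411,230). The lever points roughly +y.

Run:
```python
from h import *
for n,fn,rois in(('top','t0',{'knob':(415,220,440,242),'pad':(366,216,388,238)}),('scene','s0',{'knob':(182,205,206,232),'pad':(230,203,258,226)})):
    z=np.load(f'pics/{fn}.npz');P=pts(n,z['d']);g=z['im'].max(2)
    for k,(a,b,c,e) in rois.items():
        m=np.zeros(g.shape,bool);m[b:e,a:c]=g[b:e,a:c]<55;m&=z['d']>0
        nl,lab,st,ce=cv2.connectedComponentsWithStats(m.astype(np.uint8));i=1+np.argmax(st[1:,4]);m=lab==i
        Q=P[m];print(n,k,st[i],ce[i].round(1),'med',np.median(Q,0).round(4),'min',np.percentile(Q,5,0).round(3),'max',np.percentile(Q,95,0).round(3))
        print('  rayz', ray(n,*ce[i],.182 if k=='knob' else .128).round(4), cv2.minAreaRect(np.argwhere(m)[:,::-1].astype(np.float32)))
z=np.load('pics/t0.npz');P=pts('top',z['d'])
# base: height slice 10-25mm
sel=(abs(P[...,2]-.018)<.006)&(z['im'].max(2)<130); sel[:190]=0;sel[270:]=0;sel[:,:375]=0;sel[:,445:]=0
r=cv2.minAreaRect(P[sel][:,:2].astype(np.float32));print('base',r,sel.sum())
```

```text
top knob [419 233   5   5   8] [420.8 234.9] med [ 0.5146 -0.1919  0.1787] min [ 0.511 -0.195  0.173] max [ 0.519 -0.19   0.181]
  rayz [ 0.515  -0.1913  0.182 ] ((420.84002685546875, 235.12002563476562), (5.600000381469727, 1.2000000476837158), 53.13010025024414)
top pad [369 218  15  17 201] [376.2 226.3] med [ 0.5315 -0.1095  0.1276] min [ 0.517 -0.122  0.124] max [ 0.546 -0.097  0.131]
  rayz [ 0.5308 -0.1097  0.128 ] ((376.1463317871094, 226.18292236328125), (13.141352653503418, 15.570846557617188), 6.340191841125488)
scene knob [183 209  20  23 339] [192.9 219.4] med [ 0.5327 -0.2098  0.1803] min [ 0.515 -0.222  0.159] max [ 0.54  -0.197  0.183]
  rayz [ 0.538 -0.212  0.182] ((192.5, 220.0), (22.0, 19.0), 90.0)
scene pad [235 206  20  17 195] [244.4 214.3] med [ 0.5362 -0.1129  0.128 ] min [ 0.52  -0.125  0.125] max [ 0.549 -0.102  0.131]
  rayz [ 0.5357 -0.1134  0.128 ] ((244.26922607421875, 214.15383911132812), (13.867504119873047, 15.254255294799805), 56.30992889404297)
base ((0.5231201648712158, -0.20422855019569397), (0.11988948285579681, 0.14977583289146423), 84.5463638305664) 1567
```

Run:
```python
from h import *
for n,fn in(('top','t0'),('scene','s0')):
    z=np.load(f'pics/{fn}.npz');P=pts(n,z['d'])
    near=(np.hypot(P[...,0]-.523,P[...,1]+.205)<.03)&(z['d']>0)
    for lo,hi in((.176,.19),(.14,.176)):
        Q=P[near&(P[...,2]>lo)&(P[...,2]<hi)]
        c,r=cv2.minEnclosingCircle(Q[:,:2].astype(np.float32)); print(n,lo,len(Q),Q.mean(0).round(4),np.round(c,4),round(r,4),Q[:,2].max().round(3))
    sel=(abs(P[...,2]-.018)<.006)&(np.hypot(P[...,0]-.523,P[...,1]+.205)<.12)&(z['d']>0)
    print('base',n,cv2.minAreaRect(P[sel][:,:2].astype(np.float32)))
    # neighbours above 8mm
    print('dish', end=' ')
    s=(abs(P[...,2]-.014)<.005)&(np.hypot(P[...,0]-.41,P[...,1]-.0)<.07)&(z['d']>0);print(P[s].mean(0).round(3),s.sum())
```

```text
top 0.176 204 [ 0.5229 -0.2046  0.1811] [ 0.523  -0.2047] 0.0161 0.186
top 0.14 31 [ 0.5253 -0.1935  0.1668] [ 0.5234 -0.2023] 0.0155 0.175
base top ((0.5231201648712158, -0.20422855019569397), (0.11988948285579681, 0.14977583289146423), 84.5463638305664)
dish [ 0.403 -0.023  0.014] 1123
scene 0.176 212 [ 0.527  -0.2079  0.1817] [ 0.5255 -0.2066] 0.0166 0.185
scene 0.14 175 [ 0.5345 -0.2105  0.1633] [ 0.5254 -0.2071] 0.0161 0.176
base scene ((0.525258481502533, -0.20741471648216248), (0.11997747421264648, 0.15128782391548157), 84.60034942626953)
dish [ 0.404 -0.02   0.014] 604
```

Emit:
{"method": "servo_tool", "body": {"steps": [{"tz": 2, "claw": 0}, {"tx": 2.2, "ty": -3.93, "yaw": -4.75}, {"tx": 2.2, "ty": -3.93, "yaw": -4.75}, {"tx": 2.2, "ty": -3.93, "yaw": -4.75}, {"tx": 2.2, "ty": -3.93, "yaw": -4.75}, {"tx": 2.2, "ty": -3.93, "yaw": -4.75}, {"tx": 2.2, "ty": -3.93, "yaw": -4.75}, {"tx": 2.2, "ty": -3.93, "yaw": -4.75}, {"tx": 2.2, "ty": -3.93, "yaw": -4.75}, {"tx": 2.2, "ty": -3.93, "yaw": -4.75}, {"tx": 2.2, "ty": -3.93, "yaw": -4.75}, {"tx": 2.2, "ty": -3.93, "yaw": -4.75}, {"tx": 2.2, "ty": -3.93, "yaw": -4.75}, {"tx": 2.2, "ty": -3.93, "yaw": -4.75}, {"tx": 2.2, "ty": -3.93, "yaw": -4.75}, {"tx": 2.2, "ty": -3.93, "yaw": -4.75}, {"tx": 2.2, "ty": -3.93, "yaw": -4.75}, {}, {}, {}], "newtons": 40}}

```text
invalid input at $.steps[0]: expected keys tx, ty, tz, yaw, claw
```

Emit:
{"method": "servo_tool", "body": {"steps": [{"tx": 0, "ty": 0, "tz": 2, "yaw": 0, "claw": 0}, {"tx": 2.2, "ty": -3.93, "tz": 0, "yaw": -4.75, "claw": 0}, {"tx": 2.2, "ty": -3.93, "tz": 0, "yaw": -4.75, "claw": 0}, {"tx": 2.2, "ty": -3.93, "tz": 0, "yaw": -4.75, "claw": 0}, {"tx": 2.2, "ty": -3.93, "tz": 0, "yaw": -4.75, "claw": 0}, {"tx": 2.2, "ty": -3.93, "tz": 0, "yaw": -4.75, "claw": 0}, {"tx": 2.2, "ty": -3.93, "tz": 0, "yaw": -4.75, "claw": 0}, {"tx": 2.2, "ty": -3.93, "tz": 0, "yaw": -4.75, "claw": 0}, {"tx": 2.2, "ty": -3.93, "tz": 0, "yaw": -4.75, "claw": 0}, {"tx": 2.2, "ty": -3.93, "tz": 0, "yaw": -4.75, "claw": 0}, {"tx": 2.2, "ty": -3.93, "tz": 0, "yaw": -4.75, "claw": 0}, {"tx": 2.2, "ty": -3.93, "tz": 0, "yaw": -4.75, "claw": 0}, {"tx": 2.2, "ty": -3.93, "tz": 0, "yaw": -4.75, "claw": 0}, {"tx": 2.2, "ty": -3.93, "tz": 0, "yaw": -4.75, "claw": 0}, {"tx": 2.2, "ty": -3.93, "tz": 0, "yaw": -4.75, "claw": 0}, {"tx": 2.2, "ty": -3.93, "tz": 0, "yaw": -4.75, "claw": 0}, {"tx": 2.2, "ty": -3.93, "tz": 0, "yaw": -4.75, "claw": 0}, {"tx": 0, "ty": 0, "tz": 0, "yaw": 0, "claw": 0}, {"tx": 0, "ty": 0, "tz": 0, "yaw": 0, "claw": 0}, {"tx": 0, "ty": 0, "tz": 0, "yaw": 0, "claw": 0}], "newtons": 40}}

```text
time_s: 2.1
position: [0.5328, -0.1087, 0.2702]
tool_rot: [[0.09, 0.996, -0.001], [0.996, -0.09, 0.0], [0.0, -0.001, -1.0]]
ft_force: [0.3, -0.0, -0.1]
grip_width: -0.0002
gripper_force: 0.0
```

Run:
```python
from h import *
s=env.observe();print(env.tcp_to_tips,np.round(s['position'],4),np.round(s['tool_rot'],3).tolist(),s['q'],s['ft_force'])
im,d=grab('scene','s1');cv2.imwrite('pics/s1c.png',cv2.resize(im[100:320,120:340,::-1],(600,600)))
```

```text
0.019 [ 0.5328 -0.1087  0.2702] [[0.09, 0.996, -0.001], [0.996, -0.09, 0.0], [0.0, -0.001, -1.0]] [-2.40125467e+01  2.04170877e+01  7.31638769e+01  8.68364808e-03
  8.64595090e+01 -1.88456255e+01] [ 0.2642095  -0.04635311 -0.05099546]
```

View pics/s1c.png

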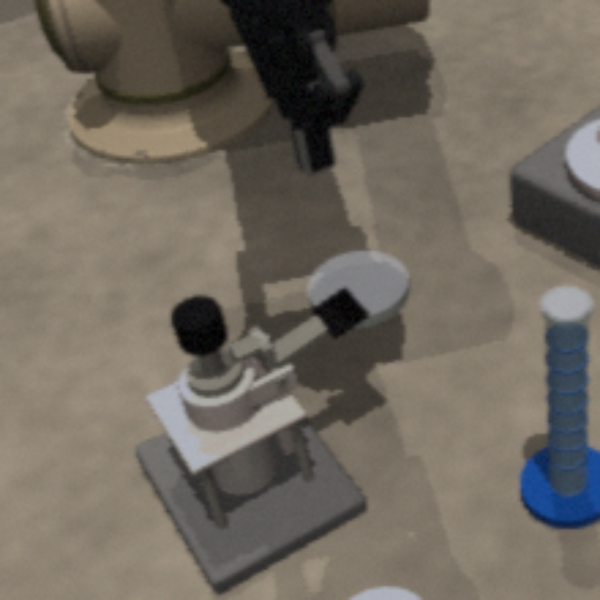

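The crop shows the closed fingertips at (315,165), in line above the pad at (343,312). The nose is over the collar, near (250,345). I'll go down and press.

Emit:
{"method": "servo_tool", "body": {"steps": [{"tx": 0, "ty": 0, "tz": -3, "yaw": 0, "claw": 0}, {"tx": 0, "ty": 0, "tz": -3, "yaw": 0, "claw": 0}, {"tx": 0, "ty": 0, "tz": -3, "yaw": 0, "claw": 0}, {"tx": 0, "ty": 0, "tz": -2, "yaw": 0, "claw": 0}, {"tx": 0, "ty": 0, "tz": -1, "yaw": 0, "claw": 0}, {"tx": 0, "ty": 0, "tz": -0.4, "yaw": 0, "claw": 0}, {"tx": 0, "ty": 0, "tz": -0.4, "yaw": 0, "claw": 0}, {"tx": 0, "ty": 0, "tz": -0.3, "yaw": 0, "claw": 0}, {"tx": 0, "ty": 0, "tz": 0, "yaw": 0, "claw": 0}]}}

```text
time_s: 3.05
position: [0.5336, -0.1095, 0.1397]
tool_rot: [[0.091, 0.996, 0.001], [0.996, -0.091, -0.0], [-0.0, 0.001, -1.0]]
ft_force: [0.1, 1.5, 3.6]
grip_width: 0.0002
gripper_force: 1.4
```

Contact at about 3.6 N. I'll continue.

Emit:
{"method": "servo_tool", "body": {"steps": [{"tx": 0, "ty": 0, "tz": -0.4, "yaw": 0, "claw": 0}, {"tx": 0, "ty": 0, "tz": -0.4, "yaw": 0, "claw": 0}, {"tx": 0, "ty": 0, "tz": -0.3, "yaw": 0, "claw": 0}, {"tx": 0, "ty": 0, "tz": -0.3, "yaw": 0, "claw": 0}, {"tx": 0, "ty": 0, "tz": -0.2, "yaw": 0, "claw": 0}, {"tx": 0, "ty": 0, "tz": -0.1, "yaw": 0, "claw": 0}, {"tx": 0, "ty": 0, "tz": 0, "yaw": 0, "claw": 0}, {"tx": 0, "ty": 0, "tz": 0, "yaw": 0, "claw": 0}]}}

```text
time_s: 3.85
position: [0.5333, -0.1096, 0.1224]
tool_rot: [[0.091, 0.996, 0.0], [0.996, -0.091, -0.0], [-0.0, 0.0, -1.0]]
ft_force: [-0.6, -0.3, 0.4]
grip_width: -0.0002
gripper_force: 0.0
```

The force dropped to almost zero, so the latch snapped over. I'll back off, move over the knob and open.

Emit:
{"method": "servo_tool", "body": {"steps": [{"tx": 0, "ty": 0, "tz": 2, "yaw": 0, "claw": 0}, {"tx": 0, "ty": 0, "tz": 4, "yaw": 0, "claw": 0}, {"tx": 0, "ty": 0, "tz": 4, "yaw": 0, "claw": 0}, {"tx": 0, "ty": 0, "tz": 4, "yaw": 0, "claw": 0}, {"tx": -0.3, "ty": -3.2, "tz": 0, "yaw": 0, "claw": 7}, {"tx": -0.3, "ty": -3.2, "tz": 0, "yaw": 0, "claw": 7}, {"tx": -0.3, "ty": -3.2, "tz": 0, "yaw": 0, "claw": 7}, {"tx": 0, "ty": 0, "tz": 0, "yaw": 0, "claw": 7}, {"tx": 0, "ty": 0, "tz": 0, "yaw": 0, "claw": 7}]}}

```text
time_s: 4.75
position: [0.5241, -0.2058, 0.2622]
tool_rot: [[0.092, 0.996, -0.0], [0.996, -0.092, 0.0], [0.0, -0.0, -1.0]]
ft_force: [0.1, 0.0, -0.0]
grip_width: 0.0701
gripper_force: 0.0
```

Run:
```python
from h import *
im,d=grab('scene','s2');cv2.imwrite('pics/s2c.png',cv2.resize(im[100:320,120:340,::-1],(600,600)))
P=pts('scene',d);g=im.max(2)
near=(np.hypot(P[...,0]-.534,P[...,1]+.110)<.04)&(g<55)&(d>0)&(P[...,2]>.06)&(P[...,2]<.15)
print('pad',near.sum(),np.median(P[near],0).round(4))
near=(np.hypot(P[...,0]-.524,P[...,1]+.206)<.03)&(d>0)&(P[...,2]>.176)&(P[...,2]<.19)
print('knob',near.sum(),P[near].mean(0).round(4),cv2.minEnclosingCircle(P[near][:,:2].astype(np.float32)))
```

```text
pad 164 [ 0.5369 -0.1129  0.1009]
knob 214 [ 0.5272 -0.2079  0.1816] ((0.5242033004760742, -0.206675723195076), 0.01678181067109108)
```

View pics/s2c.png

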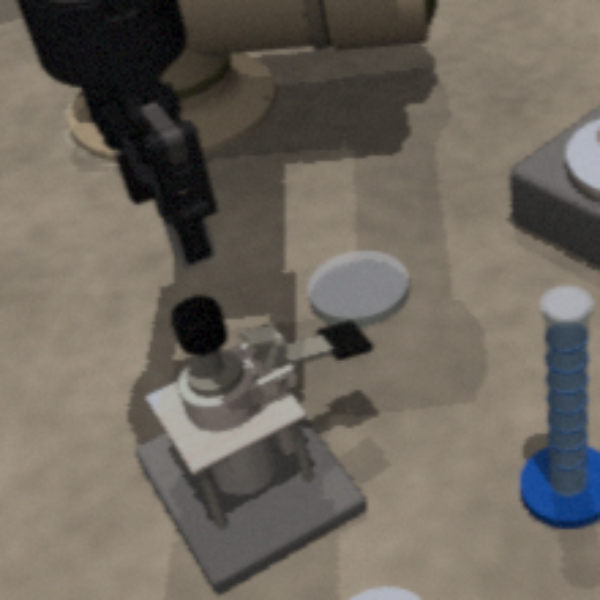

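The crop shows the lever down, with the pad at (343,340), measured at z = 0.101. The knob is undisturbed at (200,322), directly under the open gripper.

Emit:
{"method": "servo_tool", "body": {"steps": [{"tx": 0, "ty": 0, "tz": -2, "yaw": 0, "claw": 7}, {"tx": 0, "ty": 0, "tz": -3, "yaw": 0, "claw": 7}, {"tx": 0, "ty": 0, "tz": -3, "yaw": 0, "claw": 7}, {"tx": 0, "ty": 0, "tz": -1.5, "yaw": 0, "claw": 7}, {"tx": 0, "ty": 0, "tz": 0, "yaw": 0, "claw": 4}, {"tx": 0, "ty": 0, "tz": 0, "yaw": 0, "claw": 3.6}, {"tx": 0, "ty": 0, "tz": 0, "yaw": 0, "claw": 3.4}, {"tx": 0, "ty": 0, "tz": 0, "yaw": 0, "claw": 3.2}, {"tx": 0, "ty": 0, "tz": 0, "yaw": 0, "claw": 2.8}, {"tx": 0, "ty": 0, "tz": 0, "yaw": 0, "claw": 2.5}, {"tx": 0, "ty": 0, "tz": 0, "yaw": 0, "claw": 2.5}, {"tx": 0, "ty": 0, "tz": 0, "yaw": 0, "claw": 2.5}], "newtons": 30}}

```text
time_s: 6.0
position: [0.524, -0.2054, 0.1686]
tool_rot: [[0.091, 0.996, 0.0], [0.996, -0.091, -0.001], [-0.0, 0.0, -1.0]]
ft_force: [-4.9, 2.1, 7.4]
grip_width: 0.0312
gripper_force: 29.2
```

Emit:
{"method": "servo_tool", "body": {"steps": [{"tx": -0.1, "ty": 0.05, "tz": 0, "yaw": 0, "claw": 2.5}, {"tx": 0, "ty": 0, "tz": 0.2, "yaw": 0, "claw": 2.5}, {"tx": 0, "ty": 0, "tz": 0, "yaw": 0, "claw": 2.5}, {"tx": 0, "ty": 0, "tz": 0, "yaw": 0, "claw": 2.5}]}}

```text
time_s: 6.4
position: [0.5232, -0.205, 0.169]
tool_rot: [[0.091, 0.996, -0.0], [0.996, -0.091, 0.0], [0.0, -0.0, -1.0]]
ft_force: [0.7, -0.1, -3.4]
grip_width: 0.0313
gripper_force: 30.0
```

Sideways forces are nulled and the plunger's weight is on the tool. I'll draw it slowly.

Emit:
{"method": "servo_tool", "body": {"steps": [{"tx": 0, "ty": 0, "tz": 0.2, "yaw": 0, "claw": 2.5}, {"tx": 0, "ty": 0, "tz": 0.4, "yaw": 0, "claw": 2.5}, {"tx": 0, "ty": 0, "tz": 0.4, "yaw": 0, "claw": 2.5}, {"tx": 0, "ty": 0, "tz": 0.4, "yaw": 0, "claw": 2.5}, {"tx": 0, "ty": 0, "tz": 0, "yaw": 0, "claw": 2.5}, {"tx": 0, "ty": 0, "tz": 0, "yaw": 0, "claw": 2.5}]}}

```text
time_s: 7.0
position: [0.5232, -0.205, 0.1834]
tool_rot: [[0.091, 0.996, 0.0], [0.996, -0.091, -0.0], [-0.0, 0.0, -1.0]]
ft_force: [0.7, -0.4, -3.3]
grip_width: 0.0312
gripper_force: 30.2
```

Emit:
{"method": "servo_tool", "body": {"steps": [{"tx": 0, "ty": 0, "tz": 0.4, "yaw": 0, "claw": 2.5}, {"tx": 0, "ty": 0, "tz": 0.4, "yaw": 0, "claw": 2.5}, {"tx": 0, "ty": 0, "tz": 0.4, "yaw": 0, "claw": 2.5}, {"tx": 0, "ty": 0, "tz": 0.4, "yaw": 0, "claw": 2.5}, {"tx": 0, "ty": 0, "tz": 0.4, "yaw": 0, "claw": 2.5}, {"tx": 0, "ty": 0, "tz": 0.4, "yaw": 0, "claw": 2.5}, {"tx": 0, "ty": 0, "tz": 0.4, "yaw": 0, "claw": 2.5}, {"tx": 0, "ty": 0, "tz": 0.4, "yaw": 0, "claw": 2.5}, {"tx": 0, "ty": 0, "tz": 0.25, "yaw": 0, "claw": 2.5}, {"tx": 0, "ty": 0, "tz": 0.1, "yaw": 0, "claw": 2.5}, {"tx": 0, "ty": 0, "tz": 0, "yaw": 0, "claw": 2.5}, {"tx": 0, "ty": 0, "tz": 0, "yaw": 0, "claw": 2.5}]}}

```text
time_s: 8.2
position: [0.5232, -0.205, 0.2187]
tool_rot: [[0.091, 0.996, -0.0], [0.996, -0.091, 0.0], [0.0, -0.0, -1.0]]
ft_force: [0.7, 0.0, -4.4]
grip_width: 0.0313
gripper_force: 30.3
```

Run:
```python
from h import *
im,d=grab('scene','s3');cv2.imwrite('pics/s3c.png',cv2.resize(im[100:320,120:340,::-1],(600,600)))
a=np.load('pics/s2.npz');P0=pts('scene',a['d']);P1=pts('scene',d)
# bright collar (19 mm radius) band: top-face heights before/after, camera-side rows
for nm,P,I,lo,hi in(('before',P0,a['im'],.1215,.135),('after',P1,im,.160,.185)):
    r=np.hypot(P[...,0]-.525,P[...,1]+.207)
    s=(r<.0215)&(r>.009)&(P[...,2]>lo)&(P[...,2]<hi)
    print(nm,s.sum(),np.histogram(P[s][:,2],bins=np.arange(lo,hi,.001))[0].tolist())
    ring=(r<.022)&(r>.0165)&(P[...,2]>lo-.003)&(P[...,2]<hi);print(' ring z',np.percentile(P[ring][:,2],[2,10,50,90,98]).round(4),ring.sum())
near=(np.hypot(P1[...,0]-.534,P1[...,1]+.110)<.04)&(im.max(2)<55)&(P1[...,2]>.06)&(P1[...,2]<.15)
print('pad',np.median(P1[near],0).round(4))
```

```text
before 199 [11, 9, 11, 7, 10, 28, 53, 50, 17, 3, 0, 0, 0]
 ring z [0.1189 0.1198 0.123  0.1285 0.1296] 167
after 199 [1, 1, 0, 0, 0, 0, 0, 0, 0, 0, 1, 4, 9, 8, 16, 7, 11, 31, 62, 39, 8, 1, 0, 0]
 ring z [0.1712 0.1726 0.1769 0.1793 0.1798] 91
pad [ 0.5366 -0.1129  0.1009]
```

View pics/s3c.png

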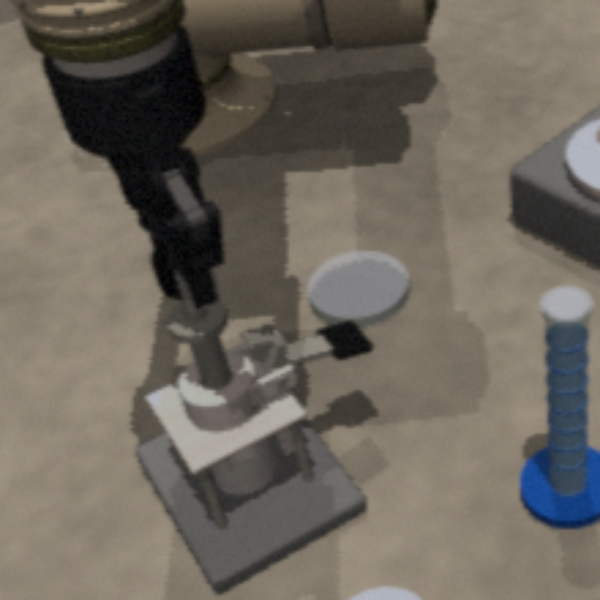

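The crop shows the collar raised to (200,320) with the rod upright below it, and the latch still down. The collar's top rose from 0.1284 to 0.1787, about 50 mm. I'll hand in.

```bash
python3 -c "
from rig import env
print(env.close_job())"
```

```text
the job is handed in; nothing more can be done
None
```

The latch is clicked down and holding, and I handed the job in with the plunger held steady and upright, its collar measured about 50 mm above the barrel top; the robot clock stood at about 8 s and no other items were touched.

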